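Seat a lens barrel in the vee gauge and hold it down for the reading

TASK

Swing the vee gauge's clear dust hood fully open by its bar handle, take the long lens barrel out of the wooden cradle and lay it in the gauge's vee block, centred so that its plain tube sticks out at both ends of the block with the wider mount ring clear outside. Push it down against the spring plunger until the tube lies firmly home on both faces of the vee at both ends, with a push of 10 to 20 N and without ramming it, and finish while still holding it pressed there with the gripper so that the dial can be read. Leave the short barrel, the loupe and the gauge block where they are.

Things in the scene. Friction and masses are not known exactly. Their poses are not given: they have to be found in the camera images.
- gauge: Vee gauge, fixed: grey base 168 mm deep (x), 196 mm wide (y), 18 mm high, and on a wing at its -y end a round white dial up to 85 mm high. On it a steel 90 degree vee block, groove along own y, in two parts 20 to 48 mm either side of the middle (free gap of 40 mm between for fingers). Origin: on the bench under the groove's middle; x away from the robot, y left along the groove, z up.
- vee_seat (a point): Where the middle of the long barrel's tube axis is when fully seated and centred: 68 mm above the bench over the groove's middle. Axes as the gauge's. The plunger (8 mm thick, in a 15 mm bush) stands under it in the gap; beside the bush fingers may reach down to 30 mm above the bench.
- vee_front: The vee's front flank (nearer the robot) of both parts of the block, 45 degrees, ground and oiled (slippery, friction about 0.15); the block is 70 mm deep in x, groove apex 45 mm and block tops 66 mm above the bench. Origin and axes are the gauge's.
- vee_rear: The vee's rear flank of both parts of the block, rising away from the robot at 45 degrees. Origin and axes are the gauge's.
- plunger (a joint): Travel of the spring plunger in m: 0 up, grows as it is pressed down, 0.003 when a barrel rests on both flanks, stop at 0.006. It pushes up with 3 N at 0 and 3.9 N at 0.003, so the barrel's own weight (about 1.5 N) does not seat it: laid in loosely it stays up to 3 mm too high.
- hood (a joint): Angle of the clear dust hood in rad: 0 closed over the vee block, 1.62 fully open on its stop. Clear panes with aluminium edging, open below and behind; 150 mm from hinge to front pane, 172 mm wide, top 84 mm above the bench, 0.35 kg, easy hinge: let go below about 0.9 rad it falls shut, beyond 1.35 rad it falls open and stays.
- hood_handle (a point): Middle of the hood's bar handle: round steel bar 10 mm thick, 100 mm long, parallel to the gauge's y, 42 mm in front of the front pane (37 mm clear behind the bar; its posts 44 mm either side of the middle). Closed: 72 mm above the bench, 12 mm below the hood's top. Moves with the hood.
- hood_hinge (a point): Middle of the hood's hinge line, along the gauge's y, 20 mm above the bench, 88 mm behind the groove; axes as the gauge's. From it the handle lies 192 mm to the front and 52 mm up when closed; opening lifts the handle over to the rear (positive turn about y).
- cradle: Wooden cradle, fixed: 150 mm (own x) by 68 mm (own y), 48 mm high, with two parallel vee notches along own y, 42 mm either side of its middle in x. The barrels lie on two end boards 14 mm thick with a free gap of 38 mm between, its floor 10 mm above the bench. Origin: centre of the underside.
- long_barrel: Long lens barrel: plain aluminium tube 32 mm in diameter, 116 mm long, with a black mount ring 40 mm in diameter and 7 mm thick on its +y end, glass in both ends; about 0.15 kg. Lies level in either notch of the cradle, axis 50 mm above the bench. Origin: on the axis midway along the plain tube; own y is the axis.
- short_barrel: The short lens barrel, to be left in the cradle: the same tube diameter (32 mm) and ring, tube 78 mm long; lies in the other notch. Origin: on the axis, midway along the plain tube; own y is the axis.
- loupe: Bystander: small black eye loupe, 35 mm in diameter, 30 mm high, standing behind the work. Origin: centre of its underside.
- gauge_block_3: Bystander: steel gauge block 35x40x10 mm lying behind the work. Origin: centre of its underside.

How it is judged:
By the outcome, as a careful person would: the job done as asked, in the order asked, and still so for the second after the job is handed in, while the arm keeps its last pose, push and grip.
It also fails if it takes over 58 s, if anything falls off the work surface, if the arm or the gripper's body presses on something with over 40 N, if the wrist force passes 120 N, or if a joint passes its speed limit or range.

ROBOT

A 6-joint arm with a two-finger parallel gripper is mounted at the origin on a cart in front of the work surface, level with it; the furniture and walls round the work are solid. World frame = base frame: x ahead of the robot, y to its left, z up, the work surface at z = 0. Lengths are in mm, angles in rad, forces in N, time in s.
With the tool pointing down it reaches from about 350 to 875 mm from the base axis. Payload 4.2 kg.
Tool frame: the origin (TCP) lies between the finger pads; the fingertips stand 17 mm ahead of it and the grasp point (between the pads) lies 2 mm behind it; z points along the fingers, y is the line along which they close (so a half turn about z gives the same grasp; the last joint's range is limited). The gripper opens to 85 mm and grips with 20 to 120 N. Pads are 22 mm wide; open, the fingers measure 114 mm over their backs; the gripper's body (76 mm by 85 mm) begins 54 mm behind the grasp point. The pads swing forward as they close: fully open they stand 13 mm farther back than shut.
Start: joints at [-0.978, 0.385, 0.008, 0, -1.194, -0.259], TCP at [204.787, -590.476, 248.312] pointing down, gripper open.
Joint ranges: [-3.14, 3.14], [-1.21, 2.06], [-1.07, 1.41], [-3.16, 2.05], [-2.99, -0.16], [-3.1, 3.1]. Speed limits (rad/s): [2.79, 2.79, 3.14, 3.14, 3.14, 3.14].

INTERFACE

Orientations are given as a unit quaternion [x, y, z, w].
In Python, from bench import arm gives the robot as it stands.
- The arm moves only by the tool jog_arm, called after "Call:" as a command line: name --argument value ..., lists and objects as JSON in quotes. Schema: {"type":"object","properties":{"moves":{"type":"object","properties":{"offsets":{"type":"array","items":{"type":"array","items":{"type":"number"},"minItems":6,"maxItems":6},"minItems":1,"maxItems":10}},"additionalProperties":false,"required":["offsets"]},"jaw":{"type":"number"},"only":{"type":"string"},"quiet":{"type":"boolean"},"lines":{"type":"string"}},"required":["moves"],"additionalProperties":false}. moves is an object whose key "offsets" holds a list of rows, 1 to 10 of them, each of 6 numbers: dx, dy, dz in mm, then a rotation vector rx, ry, rz in rad; each row is the pose to reach, as a shift and turn from the pose commanded when the call began, along the tool's axes at that moment; what a row does not reach only later rows make up. A row lasts 1/10 s, in which the tool goes at most 50 mm and 0.15 rad, less where a joint would pass 70% of its speed; a pose out of reach is approached as far as the arm can. jaw is the finger opening in mm, set as the call begins (left out keeps the last). The fingers move at their own pace and stop on an object; the grip force is fixed at half the most. Time passes only in rows, so rows that do not move let the fingers close. The tool returns the time, the measured TCP pose, the force, the opening and the grip force at its end. only (a regular expression) keeps the lines of the reply that match it, lines (a string "A,B") keeps lines A to B, and quiet returns only ok. Input that does not fit is refused with a message, and nothing moves.
- arm.read_state(): the state, without advancing time (a new reading comes with each control period).
- arm.get_image(name): name is "scene" or "top" or "wrist"; returns the picture (420x560x3 uint8, blue, green, red); there is no depth.
- arm.get_calibration(name): a dict with "K" (3x3 intrinsics, pixels), "rvec" (rotation vector, rad) and "tvec" (3), from world to camera coordinates, as OpenCV has them. Camera axes: x right, y down, z forward; pixel columns grow to the right and rows downward; lengths in mm; the calibration is good to about 2 mm. The wrist camera is an equidistant fisheye: a pixel r from the principal point sees the ray r / f radians off the axis. A picture is of the moment at which its call begins: read the wrist's pose just before it. get_calibration takes no time and is no camera call; for the wrist camera it gives the pose at the moment of the call.
- arm.job_done(): hands the job in; it is judged then, once.
The state is a dict: "clock": time; "joints": joint angles; "joint_vel": joint speeds; "joint_efforts": joint torques, N m; "position": TCP position; "ee_rot": TCP orientation; "contact_force": force on the tool from outside, world axes, zero at the start; "wrist_torque": the same for the moment, N m; "gripper_width": finger opening in mm; "grasp_force": force on a finger pad.
Only numpy, scipy, OpenCV 4.12 (cv2) and the standard library are available. Lean on these libraries where they do the work, as an engineer would, in place of code of your own. Each camera call takes 0.05 s, during which the arm holds its last target. There are 200 camera calls.

## Working session

There is one attempt and no reset: what is moved stays moved. The work goes in short steps, Python scripts to look and compute and a tool call to move; the robot and the scene stay as the last step left them, time stands still between calls to the robot, and variables do not carry over. Pictures are saved under pics/ and viewed, at most 10 in all, crops included, and the job is handed in when it is done.

```bash
ls; mkdir -p pics; python3 - <<'E'
from bench import arm
import cv2
for n in ["scene","top"]:
    cv2.imwrite(f"pics/{n}0.png",arm.get_image(n)); print(n,arm.get_calibration(n))
print(arm.read_state())
E
```

```text
bench.py
pics
scene {'K': array([[407.40063859,   0.        , 274.82234711],
       [  0.        , 407.40063859, 211.55790094],
       [  0.        ,   0.        ,   1.        ]]), 'rvec': array([ 1.05579842, -2.28571522,  1.13718701]), 'tvec': array([534.38784988, 264.31195503, 647.48554107])}
top {'K': array([[484.46483524,   0.        , 283.56494843],
       [  0.        , 484.46483524, 204.85377028],
       [  0.        ,   0.        ,   1.        ]]), 'rvec': array([ 2.13561264, -2.1425718 ,  0.11186115]), 'tvec': array([222.85074823, 556.5020172 , 825.90576182])}
{'clock': 0.1, 'joints': array([-9.78367317e-01,  3.85500508e-01,  6.76856531e-03, -4.27340812e-04,
       -1.19397575e+00, -2.58618060e-01]), 'joint_vel': array([ 1.84698245e-05, -2.44884427e-03,  3.78810112e-03,  2.47730238e-03,
       -2.95746455e-04,  8.90842356e-04]), 'joint_efforts': array([-7.72753847e-04, -3.93320310e+01,  1.88927543e+01,  4.19788510e+00,
       -2.60494249e-03,  7.08824743e-06]), 'position': array([ 204.65207179, -590.03983093,  247.32185286]), 'ee_rot': array([-1.66053829e-01,  9.86116207e-01,  9.52441192e-04, -2.13610850e-04]), 'contact_force': array([-0.36064187,  0.20082304, -0.4903611 ]), 'wrist_torque': array([0.02162239, 0.04428474, 0.01036842]), 'grasp_force': 0.0, 'gripper_width': 85.48895886372783}
```

View pics/scene0.png

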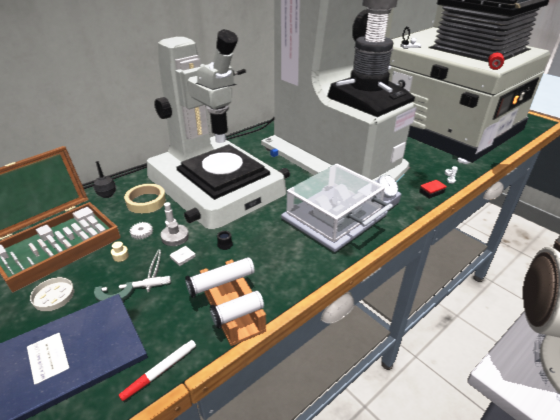

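View pics/top0.png

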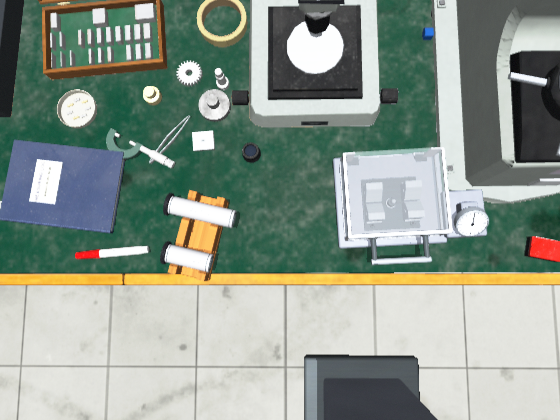

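The scene view shows the gauge with its hood closed at (340,205) and the cradle at (230,300). In the top view the long barrel is at (200,212), the short one at (187,257), the hood handle bar runs (372..431, 260), and the vee block is around (390,200). Next: zoom in on these.

```bash
cat > h.py <<'E'
import numpy as np, cv2
from bench import arm
def cam(n):
    c=arm.get_calibration(n); R=cv2.Rodrigues(np.array(c["rvec"]))[0]; return np.array(c["K"]),R,np.array(c["tvec"])
def ray(n,p):
    K,R,t=cam(n); d=R.T@(np.linalg.inv(K)@np.array([*p,1.])); return -R.T@t,d/np.linalg.norm(d)
def onz(n,p,z):
    o,d=ray(n,p); return o+d*(z-o[2])/d[2]
def proj(n,X):
    K,R,t=cam(n); q=K@(R@np.array(X,float)+t); return q[:2]/q[2]
def tri(rays):
    A=np.zeros((3,3));b=np.zeros(3)
    for o,d in rays:
        P=np.eye(3)-np.outer(d,d);A+=P;b+=P@o
    X=np.linalg.solve(A,b); return X,[np.linalg.norm((np.eye(3)-np.outer(d,d))@(X-o)) for o,d in rays]
E
python3 - <<'E'
import cv2,numpy as np
t=cv2.imread('pics/top0.png');s=cv2.imread('pics/scene0.png')
def z(im,x,y,w,h): return cv2.resize(im[y:y+h,x:x+w],(400,300),interpolation=cv2.INTER_CUBIC)
cv2.imwrite('pics/c.png',np.vstack([np.hstack([z(t,150,180,133,100),z(t,330,145,160,120)]),np.hstack([z(s,173,245,133,100),z(s,270,150,140,105)])]))
from h import *
for p in [(372,260),(431,260),(168,204),(234,217)]: print(onz('top',p,60))
print(arm.get_calibration('wrist'))
E
```

```text
[458.55891473  69.15826362  60.        ]
[458.36841849 -31.00538955  60.        ]
[557.15740803 423.90256736  60.        ]
[533.6350454  307.09395719  60.        ]
{'K': array([[325.1922621 ,   0.        , 280.09195183],
       [  0.        , 325.1922621 , 212.92457173],
       [  0.        ,   0.        ,   1.        ]]), 'rvec': array([-1.72682698, -2.42248759, -0.31871899]), 'tvec': array([623.87493803, -34.65462712, 377.80142399])}
```

View pics/c.png

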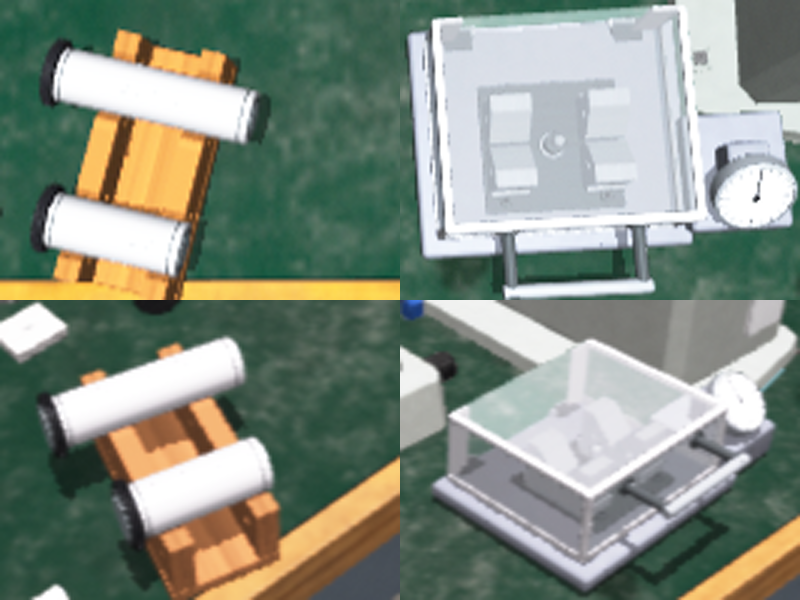

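The zoom shows ring ends left (+y) on both barrels; the long barrel is the rear one. The handle bar runs from (372,262) to (431,260) in top, and from (364,223) to (392,205) in scene. The plunger top is at (391,203) in top. Now triangulate.

```bash
python3 - <<'E'
from h import *
t=cv2.imread('pics/top0.png');s=cv2.imread('pics/scene0.png')
def tube(im,box):
    x,y,w,h=box; c=im[y:y+h,x:x+w]; hs=cv2.cvtColor(c,cv2.COLOR_BGR2HSV)
    m=((hs[...,1]<40)&(hs[...,2]>120)).astype(np.uint8)
    cs,_=cv2.findContours(m,0,1); k=max(cs,key=cv2.contourArea)
    (cx,cy),(a,b),_=cv2.minAreaRect(k); pts=cv2.boxPoints(((cx,cy),(a,b),_))+[x,y]
    e=sorted([(pts[i]+pts[(i+1)%4])/2 for i in range(4)],key=lambda q:q[0])
    print((cx+x,cy+y),(a,b)); return e[0],e[3]
for nm,bt,bs in [('long',(160,188,82,45),(180,250,80,52)),('short',(160,236,60,42),(205,285,65,45))]:
    et=tube(t,bt);es=tube(s,bs); P=[]
    for i in range(2):
        X,r=tri([ray('top',et[i]),ray('scene',es[i])]); P.append(X); print(nm,et[i],es[i],X.round(1),np.round(r,1),onz('top',et[i],50).round(1))
    d=P[0]-P[1]; print('len',np.linalg.norm(d),'mid',(P[0]+P[1])/2,'yaw of +y',np.arctan2(-d[0],d[1]))
P=[]
for a,b in [((372,261.5),(363.8,222.8)),((431.2,259.8),(391.8,205.3))]:
    X,r=tri([ray('top',a),ray('scene',b)]); P.append(X); print('bar',X.round(1),np.round(r,1))
d=P[0]-P[1];print('mid',(P[0]+P[1])/2,np.linalg.norm(d),'yaw',np.arctan2(-d[0],d[1]))
print('plunger',onz('top',(390.8,202.6),55))
# block corners & base & hood-top corners in the zoom
g=lambda u,v:(330+(u-400)/2.5,145+v/2.5)
for nm,p,z in [('hoodFL',(437,232),84),('hoodFR',(702,216),84),('hoodRL',(437,20),84),('hoodRR',(685,10),84),('baseFL',(425,255),18),('baseFR',(692,240),18),('baseRL',(410,33),18)]:
    print(nm,onz('top',g(*p),z).round(1))
E
```

```text
(200.54484939575195, 211.30837059020996) (67.16377258300781, 18.375774383544922)
(222.74944305419922, 274.21269607543945) (17.508573532104492, 64.5127182006836)
long [167.84656525 203.65558052] [192.30400991 284.86859894] [557.6 424.7  54.1] [1.4 1.4] [559.1 426.9  50. ]
long [233.24313354 218.96116066] [253.19487762 263.55679321] [529.5 307.8  54.4] [1.8 1.8] [531.2 309.7  50. ]
len 120.19604660229803 mid [543.55925605 366.25651322  54.23706009] yaw of +y -0.23644933858517453
(187.51685333251953, 257.573034286499) (45.92250442504883, 18.43604278564453)
(240.2413787841797, 306.1034469604492) (18.569534301757812, 47.1666145324707)
short [165.19662857 252.18539405] [218.34482718 314.86206627] [471.8 426.7  53.3] [1.7 1.7] [473.1 429.   50. ]
short [209.83707809 262.96067429] [262.13792992 297.34482813] [452.8 347.7  54.7] [1.8 1.8] [454.1 349.8  50. ]
len 81.28677418749366 mid [462.29394157 387.20390317  54.0238723 ] yaw of +y -0.2354526438486098
bar [456.   71.8  75.7] [0.3 0.3]
bar [458.9 -27.9  71.6] [0.5 0.5]
mid [457.40388332  21.92783064  73.66470583] 99.81215122252573 yaw 0.029042643034966505
plunger [558.25571761  33.17320033  55.        ]
hoodFL [495.1 117.2  84. ]
hoodFR [505.2 -59.2  84. ]
hoodRL [640.6 114.6  84. ]
hoodRR [646.1 -54.3  84. ]
baseFL [482.8 119.7  18. ]
baseFR [493.1 -72.   18. ]
baseRL [646.9 128.1  18. ]
```

```bash
cat >> h.py <<'E'
from scipy.spatial.transform import Rotation as Ro
def rel(p,yaw,pitch=0):
    """tool-frame shift/turn to TCP p (world), tool y along gauge -x turned by yaw, tool leaned about its y-perp axis by pitch (world y-ish)"""
    s=arm.read_state(); R=Ro.from_quat(s["ee_rot"])
    ty=np.array([-np.cos(yaw),-np.sin(yaw),0]); tz=np.array([0,0,-1.]); tx=np.cross(ty,tz)
    G=Ro.from_rotvec(pitch*np.array([-np.sin(yaw),np.cos(yaw),0]))*Ro.from_matrix(np.c_[tx,ty,tz])
    print("clock",round(s["clock"],2),"pos",s["position"].round(1),"F",s["contact_force"].round(1),"w",round(s["gripper_width"],1),"dist",np.linalg.norm(p-s["position"]).round(1))
    print("rel",R.inv().apply(np.array(p)-s["position"]).round(1),(R.inv()*G).as_rotvec().round(3))
E
```

Call:
jog_arm --moves '{"offsets":[[-43, 50, 5, 0, 0, -0.13], [-87, 99, 10, 0, 0, -0.26], [-131, 149, 14, 0, 0, -0.39], [-174, 199, 19, 0, 0, -0.52], [-218, 248, 24, 0, 0, -0.65], [-262, 298, 29, 0, 0, -0.78], [-305, 348, 34, 0, 0, -0.91], [-349, 398, 38, 0, 0, -1.04], [-392, 447, 43, 0, 0, -1.17], [-436, 497, 48, 0, 0, -1.29]]}'

```text
clock: 1.1
position: [392.7, -126.5, 212.1]
ee_rot: [0.727, -0.686, 0.0, -0.0]
contact_force: [1.1, -1.2, 0.1]
gripper_width: 85.5
grasp_force: 0.0
```

```bash
python3 -c "
from h import *
rel([440,22,200],.05); print(arm.read_state()['joints'])"
```

```text
clock 1.1 pos [ 392.7 -126.5  212.1] F [ 1.1 -1.2  0.1] w 85.5 dist 156.3
rel [-145.5  -55.8   12.1] [-0.     0.     0.008]
[ 8.59550955e-02  4.96685796e-02 -5.32731641e-01 -1.06558962e-04
 -9.87999390e-01 -2.76783310e-02]
```

Call:
jog_arm --moves '{"offsets":[[-36, -14, 3, 0, 0, 0], [-73, -28, 6, 0, 0, 0], [-109, -42, 9, 0, 0, 0], [-138, -53, 12, 0, 0, 0.008], [-145.5, -56, 12, 0, 0, 0.008], [-145.5, -56, 12, 0, 0, 0.008]]}'

```text
clock: 1.7
position: [440.9, 20.5, 199.8]
ee_rot: [0.724, -0.69, -0.0, 0.0]
contact_force: [0.3, -0.6, -0.1]
gripper_width: 85.0
grasp_force: 0.0
```

```bash
python3 - <<'E'
from h import *
rel([440,22,200],.05)
K,R,t=cam('wrist'); print(-R.T@t, R[2]); cv2.imwrite('pics/w1.png',arm.get_image('wrist'))
E
```

```text
clock 1.7 pos [440.9  20.5 199.8] F [ 0.3 -0.6 -0.1] w 85.0 dist 1.8
rel [-1.6  0.8 -0.2] [ 0.001 -0.    -0.003]
[444.42756461 -44.1334518  325.45628474] [-0.01335066  0.25721582 -0.96626176]
```

View pics/w1.png

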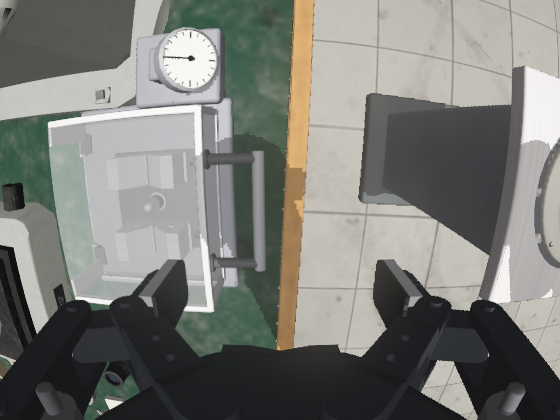

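The wrist view shows the bar handle from (259,151) to (260,271), clear of the pane at x≈208, and the plunger at (152,201).

```bash
cat >> h.py <<'E'
def wray(p,c=None):
    K,R,t=c or cam('wrist'); u=np.array(p,float)-K[:2,2]; r=np.linalg.norm(u); th=r/K[0,0]
    d=R.T@np.array([*(u/r*np.sin(th)),np.cos(th)]); return -R.T@t,d
E
python3 - <<'E'
from h import *
for w,a,b in [((260,271),(372,261.5),(363.8,222.8)),((259,151),(431.2,259.8),(391.8,205.3))]:
    X,r=tri([wray(w),ray('top',a),ray('scene',b)]); print(X.round(1),np.round(r,1))
    o,d=wray(w); print((o+d*(72-o[2])/d[2]).round(1))
o,d=wray((152,201)); print('pl',tri([(o,d),ray('top',(390.8,202.6))]),(o+d*(55-o[2])/d[2]).round(1))
E
```

```text
[455.6  72.3  76.5] [0.4 0.6 0.4]
[455.5  74.8  72. ]
[458.8 -27.2  72.4] [0.7 0.9 0.3]
[459.1 -26.6  72. ]
pl (array([563.21878042,  27.57295382,  32.33596255]), [np.float64(2.1568895595169097), np.float64(2.156889559516741)]) [555.8  21.   55. ]
```

```bash
python3 -c "
from h import *
rel([457,23,120],.04)"
```

```text
clock 1.75 pos [440.5  19.7 199.8] F [ 0.3 -0.4  0.4] w 85.2 dist 81.6
rel [ -2.6 -16.7  79.8] [ 0.001 -0.     0.006]
```

Call:
jog_arm --moves '{"offsets":[[-2, -8, 20, 0, 0, 0], [-2.5, -15, 45, 0, 0, 0.005], [-3, -15.5, 70, 0, 0, 0.008], [-3, -15.5, 80, 0, 0, 0.008], [-3, -15.5, 80, 0, 0, 0.008], [-3, -15.5, 80, 0, 0, 0.008]]}' --jaw 26

```text
clock: 2.35
position: [456.6, 22.9, 121.0]
ee_rot: [0.72, -0.694, 0.0, -0.0]
contact_force: [-0.0, 0.1, -0.1]
gripper_width: 26.0
grasp_force: 0.0
```

```bash
python3 -c "
from h import *
rel([457,23,71],.04)"
```

```text
clock 2.35 pos [456.6  22.9 121. ] F [-0.   0.1 -0.1] w 26.0 dist 50.0
rel [-0.  -0.3 50. ] [-0.001  0.    -0.003]
```

Call:
jog_arm --moves '{"offsets":[[0, 0, 15, 0, 0, 0], [0, 0, 32, 0, 0, 0], [0, 0, 45, 0, 0, 0], [0, 0, 50, 0, 0, 0], [0, 0, 50, 0, 0, 0]]}'

```text
clock: 2.85
position: [456.6, 23.4, 70.6]
ee_rot: [0.72, -0.694, 0.0, -0.0]
contact_force: [0.2, -0.3, -1.0]
gripper_width: 26.1
grasp_force: 0.0
```

Call:
jog_arm --moves '{"offsets":[[0, 0, 0, 0, 0, 0], [0, 0, 0, 0, 0, 0], [0, 0, 0, 0, 0, 0], [0, 0, 0, 0, 0, 0]]}' --jaw 4

```text
clock: 3.25
position: [458.1, 23.8, 71.3]
ee_rot: [0.72, -0.694, 0.001, -0.002]
contact_force: [4.5, -3.4, 2.8]
gripper_width: 8.0
grasp_force: 58.8
```

Call:
jog_arm --moves '{"offsets":[[0, -3, -9.5, 0, 0, 0], [0, -6, -19, 0, 0, 0], [0, -10, -28, 0, 0, 0], [0, -14, -37, 0, 0, 0], [0, -19, -46, 0, 0, 0], [0, -24, -54.5, 0, 0, 0]]}'

```text
clock: 3.85
position: [480.4, 24.9, 124.5]
ee_rot: [0.72, -0.694, -0.0, -0.0]
contact_force: [3.5, 1.3, -6.8]
gripper_width: 7.6
grasp_force: 58.3
```

Call:
jog_arm --moves '{"offsets":[[0, 0, 0, 0, 0, 0]]}'

```text
clock: 3.95
position: [480.9, 24.9, 125.2]
ee_rot: [0.72, -0.694, 0.0, -0.001]
contact_force: [3.5, 1.4, -3.6]
gripper_width: 7.9
grasp_force: 58.6
```

Call:
jog_arm --moves '{"offsets":[[0, -11.5, -16.3, 0, 0, 0], [0, -24.5, -31.3, 0, 0, 0], [0, -39, -45, 0, 0, 0], [0, -55, -57, 0, 0, 0], [0, -71.5, -67.5, 0, 0, 0], [0, -89.5, -76, 0, 0, 0]]}'

```text
clock: 4.55
position: [566.1, 28.9, 202.5]
ee_rot: [0.72, -0.694, -0.003, 0.002]
contact_force: [-7.0, 4.4, 12.9]
gripper_width: 7.8
grasp_force: 61.9
```

Call:
jog_arm --moves '{"offsets":[[0, 0, 0, 0, 0, 0]]}'

```text
clock: 4.65
position: [570.2, 29.1, 204.1]
ee_rot: [0.721, -0.693, 0.0, -0.001]
contact_force: [-7.3, 6.3, 15.3]
gripper_width: 7.7
grasp_force: 61.8
```

Call:
jog_arm --moves '{"offsets":[[0, -18.5, -9, 0, 0, 0], [0, -38, -15, 0, 0, 0], [0, -57.5, -18, 0, 0, 0], [0, -77, -19, 0, 0, 0], [0, -97, -18, 0, 0, 0]]}'

```text
clock: 5.15
position: [665.8, 33.3, 219.3]
ee_rot: [0.72, -0.693, -0.002, -0.0]
contact_force: [-1.6, 5.8, 0.2]
gripper_width: 7.9
grasp_force: 62.7
```

Call:
jog_arm --moves '{"offsets":[[0, 0, 0, 0, 0, 0]]}'

```text
clock: 5.25
position: [668.3, 33.4, 218.9]
ee_rot: [0.721, -0.693, -0.0, -0.001]
contact_force: [0.7, 5.0, 4.0]
gripper_width: 7.4
grasp_force: 63.2
```

Call:
jog_arm --moves '{"offsets":[[0, -10, 1, 0, 0, 0], [0, -20, 2.5, 0, 0, 0], [0, -30, 5, 0, 0, 0], [0, -37, 7, 0, 0, 0], [0, -37, 7, 0, 0, 0]]}'

```text
clock: 5.75
position: [703.8, 35.4, 211.7]
ee_rot: [0.721, -0.693, -0.001, -0.001]
contact_force: [0.4, 7.3, 3.2]
gripper_width: 8.0
grasp_force: 64.0
```

Call:
jog_arm --moves '{"offsets":[[0, -37, 7, 0, 0, 0]]}' --jaw 30 --quiet true

```text
ok
```

```bash
python3 -c "
from h import *
rel([700,34,280],.04)"
```

```text
clock 5.85 pos [718.8  34.8 208.6] F [-80.4  24.3  59.5] w 21.4 dist 73.9
rel [  0.3  22.9 -70.3] [ 0.057 -0.003 -0.001]
```

I re-sent the shift by mistake in that last move, so the tool pressed against the stop. Backing off at once.

Call:
jog_arm --moves '{"offsets":[[0, 30, -6, 0, 0, 0], [0, 37, -7, 0, 0, 0], [0, 37, -7, 0, 0, 0]]}' --jaw 30

```text
clock: 6.15
position: [702.5, 32.6, 212.1]
ee_rot: [0.72, -0.694, -0.0, 0.0]
contact_force: [-0.4, 0.5, -0.7]
gripper_width: 30.1
grasp_force: 0.0
```

```bash
python3 -c "
from h import *
rel([700,34,290],.04)"
```

```text
clock 6.15 pos [702.5  32.6 212.1] F [-0.4  0.5 -0.7] w 30.1 dist 78.0
rel [ -1.5   2.4 -77.9] [ 0.     0.    -0.003]
```

Call:
jog_arm --moves '{"offsets":[[0, 0, -15, 0, 0, 0], [0, 0, -40, 0, 0, 0], [0, 2, -78, 0, 0, 0], [0, 45, -100, 0, 0, 0], [0, 90, -115, 0, 0, 0], [0, 130, -115, 0, 0, 0], [0, 150, -115, 0, 0, 0], [0, 150, -115, 0, 0, 0], [0, 150, -115, 0, 0, 0]]}' --jaw 60

```text
clock: 7.05
position: [554.0, 26.9, 327.3]
ee_rot: [0.72, -0.694, 0.0, -0.001]
contact_force: [-0.4, -0.1, 0.9]
gripper_width: 60.0
grasp_force: 0.0
```

```bash
python3 - <<'E'
from h import *
rel([543.5,366,140],-.236)
K,R,t=cam('wrist'); np.savez('w2.npz',K=K,R=R,t=t); cv2.imwrite('pics/w2.png',arm.get_image('wrist'));cv2.imwrite('pics/top2.png',arm.get_image('top'));cv2.imwrite('pics/scene2.png',arm.get_image('scene'))
E
```

```text
clock 7.05 pos [554.   26.9 327.3] F [-0.4 -0.1  0.9] w 60.0 dist 387.6
rel [-339.2   -1.7  187.5] [-0.002  0.001  0.273]
```

View pics/w2.png

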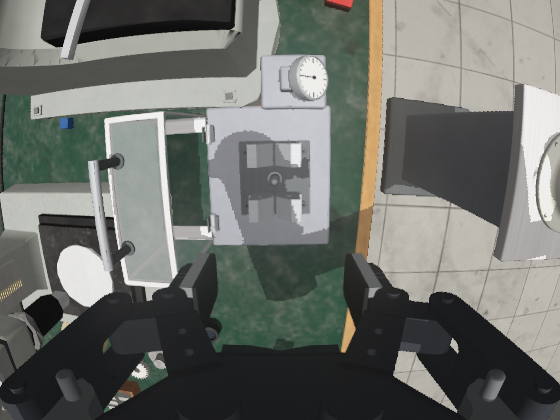

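The hood stands open to the left. The gauge base corners are about (209,108), (329,107), (331,245), (209,243), with the plunger at (275,180). Zooming for the groove.

```bash
python3 - <<'E'
import cv2,numpy as np
t=cv2.imread('pics/top2.png');s=cv2.imread('pics/scene2.png');w=cv2.imread('pics/w2.png')
def z(im,x,y,a,b): return cv2.resize(im[y:y+b,x:x+a],(400,300),interpolation=cv2.INTER_CUBIC)
cv2.imwrite('pics/c2.png',np.vstack([np.hstack([z(w,225,135,100,75),z(t,345,165,100,75)]),np.hstack([z(s,290,160,100,75),z(t,330,120,160,120)])]))
E
```

```text
(no output)
```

View pics/c2.png

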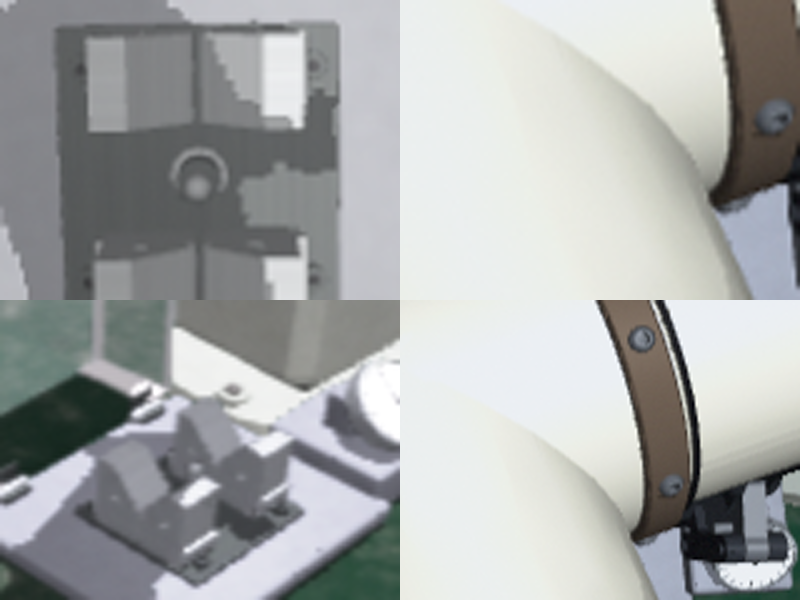

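```bash
python3 - <<'E'
from h import *
d=np.load('w2.npz');c=(d['K'],d['R'],d['t'])
def P(p,z):
    o,v=wray(p,c); return (o+v*(z-o[2])/v[2])
def q(u,v): return (225+u/4,135+v/4)
for n,p,z in [('U rear out',(88,38),66),('U rear in',(88,132),66),('U front out',(304,32),66),('U front in',(306,128),66),('L rear in',(96,243),66),('L front in',(306,237),66),('apex U out',(196,35),45),('apex U in',(197,122),45),('apexL in',(199,250),45),('plunger',(197,188),55),('bush',(198,174),30)]:
    print(n,P(q(*p),z).round(1))
print(tri([wray(q(283,80),c),ray('scene',(355,196.75))]))
for p in [(209,108),(329,107),(331,245),(209,243)]: print('base',P(p,18).round(1))
E
```

```text
U rear out [595.5 -17.1  66. ]
U rear in [594.9  11.2  66. ]
U front out [531.6 -21.   66. ]
U front in [529.7   7.8  66. ]
L rear in [591.9  45.2  66. ]
L front in [528.1  41.1  66. ]
apex U out [563.8 -17.8  45. ]
apex U in [562.6   9.6  45. ]
apexL in [560.6  50.9  45. ]
plunger [561.8  29.1  55. ]
bush [562.   28.6  30. ]
(array([539.44466645,  -4.26719929,  62.04430254]), [np.float64(3.042975973655863), np.float64(3.0429759736559614)])
base [653.1 -63.5  18. ]
base [493.2 -69.3  18. ]
base [478.  123.4  18. ]
base [654.1 127.1  18. ]
```

Call:
jog_arm --moves '{"offsets":[[-35, 0, 10, 0, 0, 0.03], [-80, 0, 25, 0, 0, 0.06], [-125, 0, 45, 0, 0, 0.1], [-170, 0, 60, 0, 0, 0.14], [-215, 0, 80, 0, 0, 0.18], [-260, -1, 100, 0, 0, 0.22], [-300, -1, 115, 0, 0, 0.25], [-330, -1.5, 125, 0, 0, 0.273], [-339, -1.7, 127, 0, 0, 0.273], [-339, -1.7, 127, 0, 0, 0.273]]}' --jaw 60

```text
clock: 8.2
position: [542.9, 367.0, 197.7]
ee_rot: [-0.62, 0.785, -0.0, -0.001]
contact_force: [0.6, 0.4, 0.3]
gripper_width: 60.1
grasp_force: 0.0
```

```bash
python3 - <<'E'
from h import *
rel([543.5,366,120],-.236)
K,R,t=cam('wrist'); np.savez('w3.npz',K=K,R=R,t=t); im=arm.get_image('wrist'); cv2.imwrite('pics/w3.png',im)
hs=cv2.cvtColor(im,cv2.COLOR_BGR2HSV); m=((hs[...,1]<40)&(hs[...,2]>120)).astype(np.uint8)
for k in cv2.findContours(m,0,1)[0]:
    if 1500<cv2.contourArea(k)<20000: print(cv2.minAreaRect(k),cv2.boundingRect(k))
E
```

```text
clock 8.2 pos [542.9 367.  197.7] F [0.6 0.4 0.3] w 60.1 dist 77.7
rel [ 0.7 -0.9 77.7] [ 0.001 -0.002  0.002]
((75.0, 223.0), (64.0, 82.0), 90.0) (34, 191, 83, 65)
((372.5704345703125, 204.08889770507812), (35.8482780456543, 98.29547882080078), 3.2397005558013916) (353, 155, 40, 99)
((279.0, 203.5), (137.0, 42.0), 90.0) (258, 135, 43, 138)
((60.441993713378906, 100.59440612792969), (100.56544494628906, 212.30482482910156), 8.365886688232422) (0, 0, 110, 200)
```

View pics/w3.png

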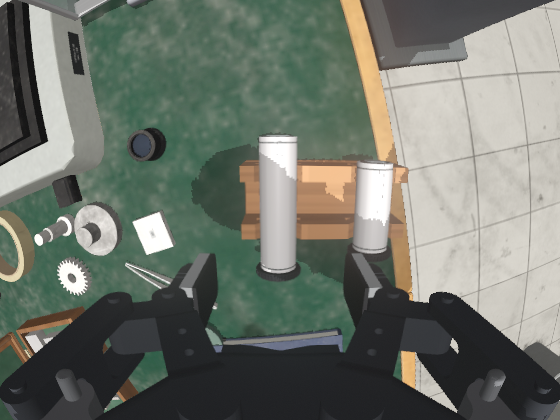

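The long barrel runs at column 278 from row 135 (plain end) to row ~265 (ring), and the cradle gap spans rows ~183-213. Triangulating with the earlier views.

```bash
python3 - <<'E'
from h import *
d=np.load('w3.npz');c=(d['K'],d['R'],d['t'])
def P(p,z):
    o,v=wray(p,c); return (o+v*(z-o[2])/v[2])
Q=[]
for w,t,s in [((279,267),(167.8,203.7),(192.3,284.9)),((278.5,137),(233.2,219),(253.2,263.6))]:
    X,r=tri([wray(w,c),ray('top',t),ray('scene',s)]); Q.append(X); print(X.round(1),np.round(r,1),P(w,50).round(1),P(w,55).round(1))
e=Q[0]-Q[1]; print('mid',(Q[0]+Q[1])/2,np.linalg.norm(e),np.arctan2(-e[0],e[1]))
a,b=P((279,267),50),P((278.5,137),50); print('w yaw',np.arctan2(-(a-b)[0],(a-b)[1]),(a+b)/2)
for v in (167,178,182,213,220,238): print('board',v,P((320,v),40).round(1))
E
```

```text
[557.8 424.2  53.1] [1.1 2.  0.9] [557.8 424.4  50. ] [557.3 422.2  55. ]
[529.9 308.8  54.3] [2.  0.9 2.8] [530.8 310.7  50. ] [530.8 310.6  55. ]
mid [543.82234278 366.53202243  53.72351887] 118.73586336427255 -0.23746165475867853
w yaw -0.23275367818500672 [544.31524664 367.59006773  50.        ]
board 167 [501.6 344.9  40. ]
board 178 [503.6 354.5  40. ]
board 182 [504.4 358.   40. ]
board 213 [510.3 385.8  40. ]
board 220 [511.6 392.3  40. ]
board 238 [515.1 409.3  40. ]
```

Call:
jog_arm --moves '{"offsets":[[0, -1, 15, 0, 0, 0], [0, -1, 45, 0, 0, 0], [0, -1, 80, 0, 0, 0], [0, -1, 110, 0, 0, 0], [0, -1, 130, 0, 0, 0], [0, -1, 142, 0, 0, 0], [0, -1, 149, 0, 0, 0], [0, -1, 149.5, 0, 0, 0]]}' --jaw 60

```text
clock: 9.05
position: [544.2, 365.1, 50.3]
ee_rot: [-0.619, 0.786, -0.0, -0.0]
contact_force: [-0.5, 0.1, 0.0]
gripper_width: 59.9
grasp_force: 0.0
```

```bash
python3 -c "
from h import *
rel([544,367,48],-.236)"
```

```text
clock 9.05 pos [544.2 365.1  50.3] F [-0.5  0.1  0. ] w 59.9 dist 3.0
rel [-1.8  0.6  2.3] [-0.    -0.    -0.001]
```

Call:
jog_arm --moves '{"offsets":[[-1.5, 0.5, 1.8, 0, 0, 0], [-1.8, 0.5, 2.3, 0, 0, 0], [-1.8, 0.5, 2.3, 0, 0, 0]]}'

```text
clock: 9.35
position: [544.0, 368.0, 48.7]
ee_rot: [-0.619, 0.785, 0.0, 0.001]
contact_force: [0.4, -1.3, 0.1]
gripper_width: 60.1
grasp_force: 0.0
```

Call:
jog_arm --moves '{"offsets":[[0, 0, 0, 0, 0, 0], [0, 0, 0, 0, 0, 0], [0, 0, 0, 0, 0, 0], [0, 0, 0, 0, 0, 0], [0, 0, 0, 0, 0, 0]]}' --jaw 20

```text
clock: 9.85
position: [545.0, 367.7, 48.8]
ee_rot: [-0.619, 0.785, -0.0, 0.001]
contact_force: [5.2, -2.0, 2.7]
gripper_width: 30.2
grasp_force: 59.5
```

Call:
jog_arm --moves '{"offsets":[[0, 0, -4, 0, 0, 0], [0, 0, -15, 0, 0, 0], [0, 0, -40, 0, 0, 0], [0, 0, -70, 0, 0, 0], [0, 0, -95, 0, 0, 0], [0, 0, -110, 0, 0, 0], [0, 0, -110, 0, 0, 0], [0, 0, -110, 0, 0, 0]]}'

```text
clock: 10.65
position: [542.7, 367.3, 157.3]
ee_rot: [-0.619, 0.785, 0.0, -0.001]
contact_force: [-0.3, -0.2, -1.9]
gripper_width: 30.3
grasp_force: 59.5
```

```bash
python3 - <<'E'
from h import *
rel([561.8,28.5,130],.045)
im=arm.get_image('wrist'); s=arm.get_image('scene')
z=lambda i,x,y,w,h: cv2.resize(i[y:y+h,x:x+w],(400,600))
cv2.imwrite('pics/c4.png',np.hstack([z(im,190,100,180,270),z(s,150,180,150,225)]))
K,R,t=cam('wrist'); np.savez('w4.npz',K=K,R=R,t=t)
E
```

```text
clock 10.65 pos [542.7 367.3 157.3] F [-0.3 -0.2 -1.9] w 30.3 dist 340.5
rel [324.9 -97.9  27.3] [ 0.002 -0.    -0.281]
```

View pics/c4.png

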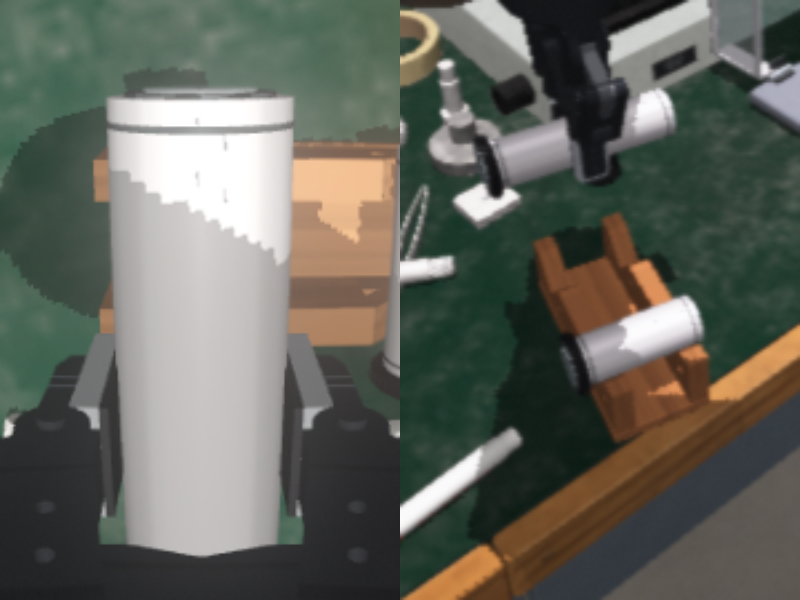

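The barrel is held level, with its plain end rim at wrist (280,143.7); the short barrel is undisturbed in the cradle.

```bash
python3 - <<'E'
from h import *
d=np.load('w4.npz');c=(d['K'],d['R'],d['t']); s=arm.read_state()
R=Ro.from_quat(s['ee_rot']).as_matrix()
for v in (142,144,146):
    o,w=wray((280,v),c); X=o+w*(159.3+15.5-o[2])/w[2]; print(v,X.round(1),(R.T@(X-s['position'])).round(1))
def ax(p,q):
    K=1
for nm,p in [('end',(247.9,222)),('ringface',(188,241))]: pass
E
```

```text
142 [528.9 308.5 174.8] [ 60.1  -0.2 -18.5]
144 [529.  309.1 174.8] [ 59.4  -0.2 -18.5]
146 [529.2 309.8 174.8] [ 58.8  -0.2 -18.5]
```

Call:
jog_arm --moves '{"offsets":[[25, -7, 0, 0, 0, -0.02], [65, -19, 0, 0, 0, -0.05], [110, -33, 0, 0, 0, -0.09], [155, -47, 2, 0, 0, -0.13], [200, -60, 5, 0, 0, -0.17], [245, -74, 10, 0, 0, -0.21], [285, -86, 15, 0, 0, -0.25], [310, -94, 20, 0, 0, -0.27], [322, -97, 25, 0, 0, -0.281], [324, -97.7, 27, 0, 0, -0.281]]}'

```text
clock: 11.75
position: [561.7, 27.8, 129.1]
ee_rot: [0.722, -0.692, -0.001, 0.002]
contact_force: [-0.7, 0.9, -2.5]
gripper_width: 30.5
grasp_force: 59.5
```

Call:
jog_arm --moves '{"offsets":[[0, 0, 0, 0, 0, 0], [0, 0, 0, 0, 0, 0]]}'

```text
clock: 11.95
position: [563.0, 30.4, 130.6]
ee_rot: [0.723, -0.691, -0.0, 0.0]
contact_force: [-0.2, -0.1, -2.0]
gripper_width: 30.4
grasp_force: 59.5
```

```bash
python3 - <<'E'
from h import *
rel([561.8,29.5,90],.045)
im=arm.get_image('wrist'); t=arm.get_image('top'); s=arm.get_image('scene')
z=lambda i,x,y,w,h: cv2.resize(i[y:y+h,x:x+w],(400,600))
cv2.imwrite('pics/c5.png',np.hstack([z(im,190,100,180,270),z(s,280,100,120,180)]))
K,R,t=cam('wrist'); np.savez('w5.npz',K=K,R=R,t=t)
E
```

```text
clock 11.95 pos [563.   30.4 130.6] F [-0.2 -0.1 -2. ] w 30.4 dist 40.6
rel [ 0.8  1.2 40.6] [ 0.    -0.     0.001]
```

View pics/c5.png

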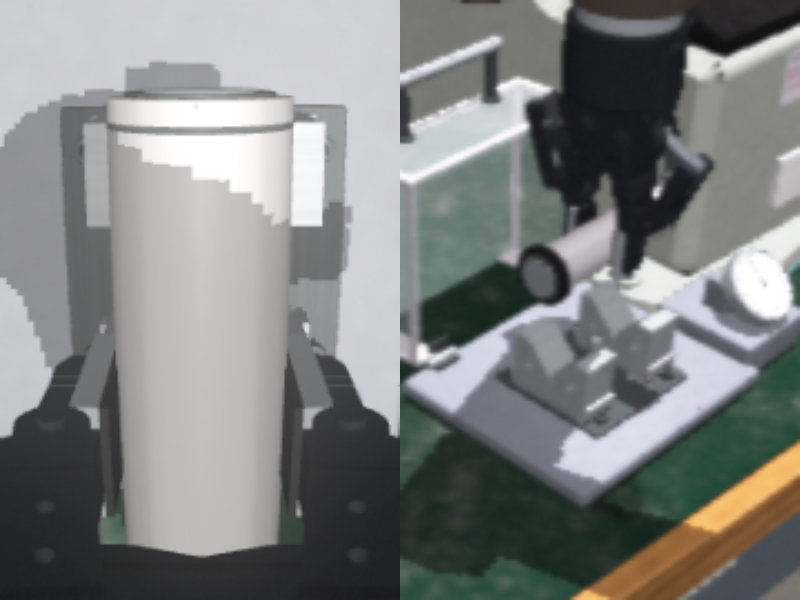

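```bash
python3 - <<'E'
from h import *
d=np.load('w5.npz');c=(d['K'],d['R'],d['t'])
def P(u,v,z):
    o,w=wray((190+u*.45,100+v*.45),c); return (o+w*(z-o[2])/w[2]).round(1)
for n,u,v,z in [('blk rear out',83,122,66),('blk rear in',86,228,66),('blk front out',325,122,66),('blk front in',325,228,66),('tubeL',108,130,132),('tubeR',293,130,132),('tubeL',116,330,132),('tubeR',286,330,132),('end rim',200,97,147.5)]: print(n,P(u,v,z))
E
```

```text
blk rear out [596.8 -17.2  66. ]
blk rear in [595.6  11.7  66. ]
blk front out [532.6 -20.2  66. ]
blk front in [530.3   8.7  66. ]
tubeL [581.9 -21.8 132. ]
tubeR [549.9 -23.2 132. ]
tubeL [579.9  15.  132. ]
tubeR [548.4  13.6 132. ]
end rim [566.2 -28.9 147.5]
```

Call:
jog_arm --moves '{"offsets":[[0, 1, 10, 0, 0, 0], [0, 1, 25, 0, 0, 0], [0, 1, 40, 0, 0, 0], [0, 1, 50, 0, 0, 0], [0, 1, 55, 0, 0, 0], [0, 1, 57, 0, 0, 0], [0, 1, 57, 0, 0, 0], [0, 1, 57, 0, 0, 0], [0, 1, 57, 0, 0, 0], [0, 1, 57, 0, 0, 0]]}'

```text
clock: 13.1
position: [562.2, 29.6, 74.3]
ee_rot: [0.723, -0.691, 0.0, -0.0]
contact_force: [-0.9, 0.6, -2.1]
gripper_width: 30.2
grasp_force: 59.5
```

```bash
python3 -c "
from h import *
rel([562,30,67],.047)"
```

```text
clock 13.1 pos [562.2  29.6  74.3] F [-0.9  0.6 -2.1] w 30.2 dist 7.3
rel [-0.4  0.2  7.3] [-0.001  0.    -0.002]
```

Call:
jog_arm --moves '{"offsets":[[0, 0, 1, 0, 0, 0], [0, 0, 2, 0, 0, 0], [0, 0, 3, 0, 0, 0], [0, 0, 3.5, 0, 0, 0], [0, 0, 4, 0, 0, 0], [0, 0, 4, 0, 0, 0], [0, 0, 4, 0, 0, 0]]}'

```text
clock: 13.8
position: [562.0, 29.6, 69.8]
ee_rot: [0.723, -0.691, 0.0, 0.0]
contact_force: [-0.2, -0.5, -1.6]
gripper_width: 30.5
grasp_force: 59.5
```

Call:
jog_arm --moves '{"offsets":[[0, 0, 0.5, 0, 0, 0], [0, 0, 1, 0, 0, 0], [0, 0, 1.5, 0, 0, 0], [0, 0, 1.5, 0, 0, 0], [0, 0, 1.5, 0, 0, 0]]}'

```text
clock: 14.3
position: [562.1, 29.6, 68.6]
ee_rot: [0.723, -0.691, 0.0, -0.0]
contact_force: [-0.7, -0.8, 1.0]
gripper_width: 29.9
grasp_force: 59.5
```

Call:
jog_arm --moves '{"offsets":[[0, 0, 0.4, 0, 0, 0], [0, 0, 0.8, 0, 0, 0], [0, 0, 0.8, 0, 0, 0], [0, 0, 0.8, 0, 0, 0]]}'

```text
clock: 14.7
position: [562.1, 29.6, 67.6]
ee_rot: [0.723, -0.691, 0.0, -0.0]
contact_force: [-1.3, 0.0, 1.2]
gripper_width: 30.4
grasp_force: 59.5
```

Call:
jog_arm --moves '{"offsets":[[0, 0, 0.4, 0, 0, 0], [0, 0, 0.7, 0, 0, 0], [0, 0, 0.7, 0, 0, 0], [0, 0, 0.7, 0, 0, 0]]}'

```text
clock: 15.1
position: [562.0, 29.6, 66.9]
ee_rot: [0.723, -0.691, 0.0, -0.0]
contact_force: [-0.5, -0.2, 0.7]
gripper_width: 30.4
grasp_force: 59.6
```

Call:
jog_arm --moves '{"offsets":[[0, 0, 0.4, 0, 0, 0], [0, 0, 0.7, 0, 0, 0], [0, 0, 0.7, 0, 0, 0], [0, 0, 0.7, 0, 0, 0]]}'

```text
clock: 15.5
position: [562.1, 29.6, 66.8]
ee_rot: [0.723, -0.691, 0.0, -0.0]
contact_force: [-2.0, -0.7, 5.1]
gripper_width: 30.5
grasp_force: 60.1
```

Call:
jog_arm --moves '{"offsets":[[0, 0.1, 0.3, 0, 0, 0], [0, 0.2, 0.6, 0, 0, 0], [0, 0.2, 0.6, 0, 0, 0], [0, 0.2, 0.6, 0, 0, 0]]}'

```text
clock: 15.9
position: [562.1, 29.6, 66.8]
ee_rot: [0.723, -0.691, 0.0, -0.0]
contact_force: [-3.1, 0.6, 9.6]
gripper_width: 30.2
grasp_force: 60.3
```

Call:
jog_arm --moves '{"offsets":[[0, 0, 0.3, 0, 0, 0], [0, 0, 0.5, 0, 0, 0], [0, 0, 0.5, 0, 0, 0], [0, 0, 0.5, 0, 0, 0]]}'

```text
clock: 16.3
position: [562.1, 29.6, 66.7]
ee_rot: [0.723, -0.691, 0.0, -0.0]
contact_force: [-3.1, 0.0, 10.8]
gripper_width: 30.6
grasp_force: 60.6
```

```bash
python3 -c "
from h import *
print(arm.read_state()['wrist_torque'],arm.read_state()['ee_rot'])"
```

```text
[0.06812112 1.01690272 0.06576714] [ 7.23124357e-01 -6.90717616e-01  4.78647592e-04 -3.30272194e-04]
```

Call:
jog_arm --moves '{"offsets":[[0, 0.2, 0.3, 0, 0, 0], [0, 0.4, 0.6, 0, 0, 0], [0, 0.4, 0.6, 0, 0, 0], [0, 0.4, 0.6, 0, 0, 0]]}'

```text
clock: 16.7
position: [562.1, 29.6, 66.7]
ee_rot: [0.723, -0.691, 0.001, -0.001]
contact_force: [-3.8, -0.2, 14.4]
gripper_width: 30.1
grasp_force: 60.8
```

```bash
python3 -c "
from h import *
print(arm.read_state()['wrist_torque'])"
```

```text
[-0.0198073   1.15428058  0.00594282]
```

Call:
jog_arm --moves '{"offsets":[[0, 0.4, 0, 0, 0, 0], [0, 0.8, 0, 0, 0, 0], [0, 0.8, 0, 0, 0, 0], [0, 0.8, 0, 0, 0, 0]]}'

```text
clock: 17.1
position: [562.1, 29.6, 66.7]
ee_rot: [0.723, -0.691, 0.001, -0.001]
contact_force: [-2.0, -0.4, 12.0]
gripper_width: 30.6
grasp_force: 60.7
```

```bash
python3 - <<'E'
from h import *
for i in range(3):
    w=arm.get_image('wrist'); s=arm.read_state(); print(s['clock'],s['contact_force'],s['wrist_torque'],s['position'])
sc=arm.get_image('scene')
z=lambda i,x,y,w,h: cv2.resize(i[y:y+h,x:x+w],(400,600))
cv2.imwrite('pics/c6.png',np.hstack([z(w,190,100,180,270),z(sc,280,100,120,180)]))
E
```

```text
17.15 [-1.60193307 -1.9222267  11.60358002] [-0.15625399  0.65741114  0.01134732] [562.06610851  29.60147187  66.69363325]
17.2 [-2.0157411  -1.11887028 11.78245977] [-0.21884273  0.63960279  0.0177429 ] [562.08342066  29.60536851  66.70728824]
17.25 [-2.38900307 -1.14547109 12.55430911] [-0.18828115  0.63266524  0.05638543] [562.07134414  29.59981893  66.69368502]
```

View pics/c6.png

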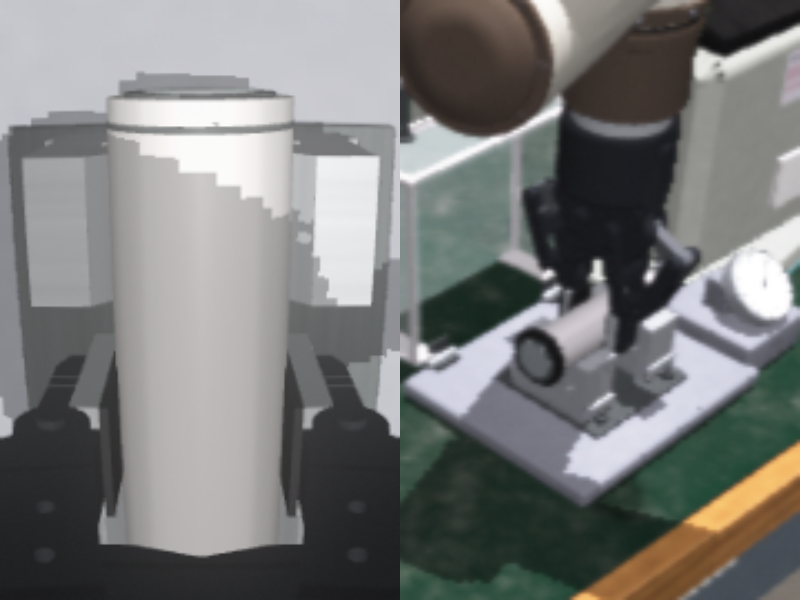

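The barrel lies in the vee: its plain end (crop 200,97) is past the block's outer edge and the ring is clear outside at the other end. The lateral force is nearly balanced, so I'll add a little push.

Call:
jog_arm --moves '{"offsets":[[0, 0.2, 0.2, 0, 0, 0], [0, 0.4, 0.5, 0, 0, 0], [0, 0.4, 0.5, 0, 0, 0], [0, 0.4, 0.5, 0, 0, 0], [0, 0.4, 0.5, 0, 0, 0]]}'

```text
clock: 17.8
position: [562.1, 29.6, 66.7]
ee_rot: [0.723, -0.691, 0.002, -0.002]
contact_force: [-1.7, -0.6, 13.7]
gripper_width: 30.2
grasp_force: 61.0
```

Call:
jog_arm --moves '{"offsets":[[0, 0, 0, 0, 0, 0], [0, 0, 0, 0, 0, 0], [0, 0, 0, 0, 0, 0]]}'

```text
clock: 18.1
position: [562.1, 29.6, 66.7]
ee_rot: [0.723, -0.691, 0.002, -0.002]
contact_force: [-2.8, -1.5, 14.4]
gripper_width: 30.3
grasp_force: 61.0
```

```bash
python3 -c "
from bench import arm
print(arm.job_done())"
```

```text
the job is handed in; nothing more can be done
None
```

I handed the job in at about 18 s: the hood is fully open, and the gripper is holding the long barrel centred in the vee with a push of about 14 N. While letting go of the open hood, I repeated a move by mistake and briefly pressed it against its stop with about 100 N at the wrist (limit 120 N). The force went through the fingers, but it could count against the 40 N contact limit.

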